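Run a pressed cake into the colour reader on its locking carriage

ROBOT

A 7-joint arm with a two-finger parallel gripper is mounted at the origin on a cart in front of the work surface, level with it; the furniture and walls round the work are solid. World frame = base frame: x ahead of the robot, y to its left, z up, the work surface at z = 0. Lengths are in m, angles in rad, forces in N, time in s.
With the tool pointing down it reaches from about 0.4 to 0.9 m from the base axis. Payload 5.6 kg.
Tool frame: the origin (TCP) lies on the front face of the gripper's body, between the roots of the fingers; the fingertips stand 88 mm ahead of it and the grasp point (between the pads) lies 69 mm ahead of it; z points along the fingers, y is the line along which they close (so a half turn about z gives the same grasp; the last joint's range is limited). The gripper opens to 92 mm and grips with 3 to 60 N. Pads are 20 mm wide; open, the fingers measure 128 mm over their backs; the gripper's body (75 mm by 189 mm) begins 69 mm behind the grasp point.
Start: joints at [1.28, 0.468, -0.012, 1.603, 0.006, 1.071, -0.056], TCP at [0.159, -0.63, 0.303] pointing down, gripper open.
Joint ranges: [-2.53, 2.53], [-0.31, 2.02], [-1.57, 1.55], [0.28, 2.44], [-1.29, 4.43], [0.15, 1.84], [-2.92, 2.92]. Speed limits (rad/s): [2.57, 2.57, 3.14, 3.14, 3.14, 3.14, 3.14].

INTERFACE

Orientations are given as a unit quaternion [w, x, y, z].
In Python, from station import arm gives the robot as it stands. The module is installed in compiled form; this text tells all that it offers.
- The arm moves only by the tool arm_command, never from a script. Its argument "steps" is a list of rows, each a list of 7 numbers: the turn, a rotation vector about the world's x, y, z in degrees, then the shift along the world's x, y, z in cm, then the finger opening in cm, from 0 to 9.19. In form: [[ax, ay, az, tx, ty, tz, claw], ...]. A call has 1 to 10 rows; each row shifts and turns the commanded pose from where the row before left it; what a row does not reach is not made up. A row lasts 1/8 s, in which the tool goes at most 62.5 mm and 10.7 degrees, less where a joint would pass 70% of its speed; a pose out of reach is approached as far as the arm can. A call is refused whole if a number of a shift passes 6.25 or a number of a turn 10.7, either way. A call with a gripper value outside its range is refused whole. The fingers move at their own pace and stop on an object; "force" is the grip in N (left out, the last holds). Time passes only in rows, so rows that do not move let the fingers close. It gives the time, the measured TCP pose, the force, the opening and the grip force at its end, in the units of the state.
- arm.state(): the state, without advancing time (a new reading comes with each control period).
- arm.read_camera(name): name is "scene" or "top" or "wrist"; returns (picture, depth): 384x512x3 uint8, red, green, blue; 384x512 float32, m along the optical axis (not along the pixel's ray), 0 where there is no reading.
- arm.camera_params(name): a dict with "mtx" (3x3 intrinsics, pixels), "D" ([k1, k2, p1, p2, k3] as OpenCV has them; the pictures are not rectified), "view" (4x4, takes a point from world to camera coordinates). Camera axes: x right, y down, z forward; pixel columns grow to the right and rows downward; lengths in m; the calibration is good to about 2 mm. A picture is of the moment at which its call begins: read the wrist's pose just before it. camera_params takes no time and is no camera call; for the wrist camera it gives the pose at the moment of the call.
- arm.sign_off(): hands the job in; it is judged then, once.
Trained networks look in the newest picture that a camera, given by its name, has taken for a name from the list of things; names that differ only in an ending like _2 or _b are one class to them, and where a whole thing is asked for, a point or a joint stands for the part that bears it (a point fixed in the world has none). Each returns a list of dicts, best first, with "confidence" (0 to 1); they miss things now and then, are a little off and sometimes report something else, mostly with a low value. They report only what shows in the picture. A call takes as long as a camera call. They do not tell look-alikes from the thing itself.
- arm.look_for(query, camera): "rect" ([left, top, right, bottom] in pixels, round what is visible of it).
- arm.regions_of(query, camera): "pixels" (384x512 bool, what is visible of it) and "rect" ([left, top, right, bottom] in pixels, round what is visible of it).
- arm.spot_point(query, camera): "at" ([column, row] in pixels: a listed point, or the origin of a listed thing).
The state is a dict: "t": time; "q": joint angles; "qd": joint speeds; "tau": joint torques, N m; "tool_pos": TCP position; "eef_rot": TCP orientation; "ft_force": force on the tool from outside, world axes, zero at the start; "moment": the same for the moment, N m; "opening": finger opening in m; "grip_force": force on a finger pad.
Only numpy, scipy, OpenCV 4.12 (cv2) and the standard library are available. Lean on these libraries where they do the work, as an engineer would, in place of code of your own. Each camera call takes 0.05 s, during which the arm holds its last target. There are 200 camera calls.

TASK

A pressed cake sits in the dish of the colour reader's carriage, ready to be measured. With the fingertips press the release button on the carriage down and keep it down while you push the carriage along its rail until it is fully home against the end stop under the reading head; then let go, so that the button springs back up and locks the carriage there. Grasp nothing, do not touch the cake or tip or shift it out of its dish, and leave the waiting cakes and the beaker where they stand.

Things in the scene. Friction and masses are not known exactly. Their poses are not given: they have to be found in the camera images.
- reader: Bench reader, fixed: dark grey bed 340 x 104 mm with two guide rods, white portal-shaped reading head at the far end. Origin: centre of the bed's underside, on the worktop. Its x axis is the travel: the carriage is pushed along +x into the head, which covers x = 62 to 150 mm, 132 mm across, underside 76 mm and top 106 mm up. z is up, y to the left of the travel.
- carriage (a joint): Carriage position along the rail, m: 0 loading end, 0.096 fully home at the end stop; it starts locked near 0. Aluminium plate 200 x 80 mm, top 36 mm above the worktop, about 2 N friction. Unless the release is held down it is locked with 2 mm play either way: a latch catches a strip with notches every 12 mm, one of them exactly at home.
- release (a joint): How far the release button is down, m: 0 up, 0.007 fully down. Spring: 3 N at the top, 6 N at the bottom. The latch is free of the notches beyond 0.0045. Let go between two notches, the button stays part-way down until the carriage reaches the next notch, where it springs up and locks.
- release_top (a point): Centre of the release button's top: a black pad, 40 mm along the travel, 28 mm across, at the carriage's trailing end; 44 mm above the worktop when up, 37 mm fully down. Moves with the button and carriage; x axis = travel. At the end of travel the reading head begins 85 mm ahead of it.
- push_face (a point): Middle of the upright rear face of the push ramp, an aluminium wedge on the carriage right ahead of the button, 24 mm ahead of the button's centre: 66 mm wide, from the plate (36 mm up) to 56 mm above the worktop, sloping down forwards. Fingertips holding the button down can push forward against it. x axis = travel; the point is 46 mm above the worktop.
- seat (a point): Centre of the floor of the round steel dish on the carriage, 39 mm above the worktop, 130 mm ahead of the button's centre; x axis = travel. Dish 62 mm wide outside, 54 mm inside, rim 5 mm above its floor.
- cake: The pressed pale-brown cake in the dish, loose: round, 44 mm across, 27 mm high, about 50 g. Origin: centre of its underside.
- waiting_cake_0: Brown gel cake standing on the worktop beside the rail, to the left of the travel: 56 mm across, 35 mm high. Origin: centre of its underside. To be left alone.
- waiting_cake_1: A second gel cake beside the rail, nearer the loading end: 56 mm across, 37 mm high. Origin: centre of its underside. To be left alone.
- beaker: Clear plastic beaker, 79 mm wide, 100 mm high, standing to the right of the work. Origin: centre of its underside. To be left alone.
Not all that is in view belongs to the job. What is shaped like the cake but pink or red is not meant.

How it is judged:
On the way, in this order (a step that is already met when the one before it is completed fails the run):
1. the release button is pressed down with the carriage still near the loading end (value of joint release above 0.0045 m and value of joint carriage below 0.06 m), for 0.1 s.
2. the carriage is at the end stop with the button still held down (value of joint carriage above 0.093 m and value of joint release above 0.004 m), for 0.1 s.
At the end, for the whole second after the job is handed in: The carriage is within 3 mm of its end stop and at rest, the release button is up again (less than 1.5 mm down), so that the latch sits in the home notch, and the cake stands flat in its dish, within 10 mm of the centre (value of joint carriage above 0.093 m and value of joint release below 0.0015 m and velocity of joint carriage below 0.005 m/s and horizontal distance between cake and seat below 0.01 m and z of cake in the frame of seat below 0.004 m and angle between cake's own z axis and vertical below 0.1 rad and linear speed of cake below 0.02 m/s); the robot touches nothing.
It fails at once if the fingers touch the cake in the dish (contact force between the fingers and cake above 0.5 N).
It fails at once if the cake leaves its dish, is lifted or tips (z of cake in the frame of seat above 0.008 m or horizontal distance between cake and seat above 0.015 m or angle between cake's own z axis and vertical above 0.3 rad).
It fails at once if a waiting cake or the beaker is shifted or lifted (distance of any of waiting_cake_0, waiting_cake_1, beaker from where it was at the start of the episode above 0.015 m).
It also fails if it takes over 32 s, if anything falls off the work surface, if the arm or the gripper's body presses on something with over 40 N, if the wrist force passes 120 N, or if a joint passes its speed limit or range.

## Working session

There is one attempt and no reset: what is moved stays moved. The work goes in short steps, Python scripts to look and compute and a tool call to move; the robot and the scene stay as the last step left them, time stands still between calls to the robot, and variables do not carry over. Pictures are saved under pics/ and viewed, at most 10 in all, crops included, and the job is handed in when it is done.

Besides the shell and the picture viewer there is one more tool, called after "Request:" by a JSON object that holds its "method" and its "body", one argument or row to a line. arm_command: Moves the arm, as the interface text tells. Its arguments: {"type":"object","properties":{"steps":{"type":"array","items":{"type":"array","items":{"type":"number"}}},"force":{"type":"number"}},"required":["steps"]}

```bash
mkdir -p pics; cat > h.py <<'E'
import numpy as np, cv2
from station import arm
def world(cam,uv,depth=None,z=None,P=None):
    P=P or arm.camera_params(cam); K=np.array(P["mtx"]);D=np.array(P["D"]);V=np.array(P["view"])
    n=cv2.undistortPoints(np.array([[uv]],float),K,D)[0,0]; r=np.array([n[0],n[1],1.])
    R=V[:3,:3];t=V[:3,3];c=-R.T@t;d=R.T@r
    return c+d*(depth if z is None else (z-c[2])/d[2])
E
python3 - <<'E'
from h import *
s=arm.state();print(s["t"],s["tool_pos"],s["eef_rot"])
ims=[]
for cam in("top","scene"):
    im,d=arm.read_camera(cam);im=im.copy()
    for q,z in(("release_top",.044),("push_face",.046),("seat",.039),("cake",.039),("reader",0),("waiting_cake_0",0),("beaker",0)):
        for r in arm.spot_point(q,cam)[:2]:
            u,v=r["at"];print(cam,q,round(r["confidence"],2),np.round([u,v]),np.round(world(cam,(u,v),z=z),3),np.round(world(cam,(u,v),depth=d[int(np.clip(v,0,383)),int(np.clip(u,0,511))]),3))
    cv2.imwrite(f"pics/{cam}0.png",im[:,:,::-1])
E
```

```text
0.0 [ 0.15927543 -0.62973967  0.30171239] [-8.77854166e-04  9.92336371e-01  1.23562641e-01 -1.74307109e-04]
top release_top 0.47 [250. 192.] [0.481 0.107 0.044] [0.481 0.106 0.045]
top push_face 0.57 [242. 194.] [0.476 0.132 0.046] [0.474 0.132 0.057]
top seat 0.79 [207. 200.] [0.454 0.246 0.039] [0.449 0.242 0.066]
top cake 0.69 [218. 158.] [0.598 0.215 0.039] [0.602 0.216 0.025]
top cake 0.58 [137. 186.] [0.497 0.477 0.039] [0.499 0.481 0.027]
top reader 0.73 [219. 204.] [0.447 0.211 0.   ] [0.441 0.206 0.04 ]
top waiting_cake_0 0.65 [218. 202.] [0.457 0.214 0.   ] [0.449 0.209 0.046]
top waiting_cake_0 0.49 [256. 222.] [0.39  0.086 0.   ] [0.386 0.086 0.034]
top beaker 0.8 [376. 205.] [ 0.453 -0.315  0.   ] [ 0.446 -0.301  0.044]
scene release_top 0.5 [239. 194.] [0.492 0.109 0.044] [0.492 0.109 0.044]
scene push_face 0.93 [234. 201.] [0.467 0.14  0.046] [0.461 0.144 0.051]
scene seat 0.89 [203. 218.] [0.457 0.237 0.039] [0.38  0.275 0.103]
scene cake 0.76 [180. 198.] [0.565 0.247 0.039] [0.592 0.236 0.019]
scene cake 0.72 [ 98. 257.] [0.457 0.493 0.039] [0.477 0.491 0.023]
scene reader 0.92 [210. 231.] [0.445 0.227 0.   ] [0.406 0.247 0.035]
scene waiting_cake_0 0.84 [242. 240.] [0.372 0.177 0.   ] [0.345 0.194 0.028]
scene waiting_cake_0 0.71 [272. 221.] [0.391 0.069 0.   ] [0.36  0.094 0.03 ]
scene beaker 0.82 [354. 172.] [ 0.457 -0.304  0.   ] [ 0.441 -0.284  0.014]
```

View pics/top0.png

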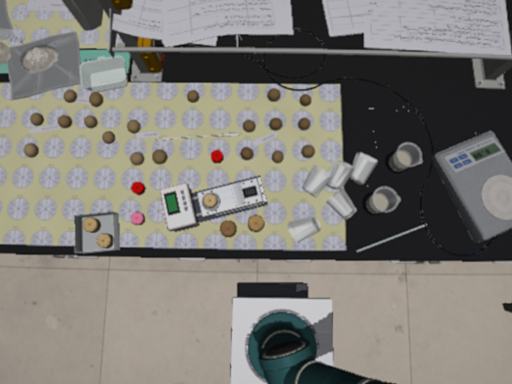

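View pics/scene0.png

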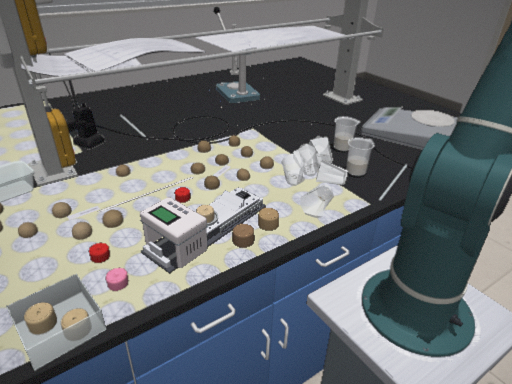

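Top view: the loading end of the reader is at about (265,188), the head at (180,207) and the black button at (250,190). Travel therefore runs mostly along world +y. I'll close the fingers, turn about 87° so the closing line lies across the travel, and move near the button for a close look.

Request:
{"method": "arm_command", "body": {
  "steps": [
    [0, 0, 8.7, 3.4, 4.8, 0, 0],
    [0, 0, 8.7, 3.4, 4.8, 0, 0],
    [0, 0, 8.7, 3.4, 4.8, 0, 0],
    [0, 0, 8.7, 3.4, 4.8, 0, 0],
    [0, 0, 8.7, 3.4, 4.8, 0, 0],
    [0, 0, 8.7, 3.4, 4.8, 0, 0],
    [0, 0, 8.7, 3.4, 4.8, 0, 0],
    [0, 0, 8.7, 3.4, 4.8, 0, 0],
    [0, 0, 8.7, 3.4, 4.8, 0, 0],
    [0, 0, 8.7, 3.4, 4.8, 0, 0]
  ]
}}

```text
t: 2.05
tool_pos: [0.5003, -0.1487, 0.3031]
eef_rot: [0.001, 0.633, 0.774, -0.0]
ft_force: [-0.1, -1.1, -0.8]
opening: 0.0004
grip_force: 0.0
```

Request:
{"method": "arm_command", "body": {
  "steps": [
    [0, 0, 0, 0, 5, 0, 0],
    [0, 0, 0, 0, 5, 0, 0],
    [0, 0, 0, 0, 5, 0, 0],
    [0, 0, 0, 0, 5, 0, 0],
    [0, 0, 0, 0, 0, 0, 0],
    [0, 0, 0, 0, 0, 0, 0]
  ]
}}

```text
t: 2.8
tool_pos: [0.4995, 0.0491, 0.3027]
eef_rot: [0.0, 0.635, 0.773, -0.0]
ft_force: [-0.1, -1.0, 0.5]
opening: 0.0006
grip_force: 0.0
```

```bash
python3 - <<'E'
from h import *
from scipy.spatial.transform import Rotation as R
s=arm.state();q=s["eef_rot"];M=R.from_quat([q[1],q[2],q[3],q[0]]).as_matrix()
print(s["t"],s["tool_pos"],np.round(M,3),np.round(s["q"],2),s["ft_force"],s["opening"])
P=arm.camera_params("wrist");im,d=arm.read_camera("wrist")
np.savez("w1.npz",im=im,d=d,K=P["mtx"],D=P["D"],V=P["view"])
for q,z in(("release_top",.044),("push_face",.046),("seat",.039),("cake",.039)):
    for r in arm.spot_point(q,"wrist")[:2]:
        u,v=r["at"];print(q,round(r["confidence"],2),np.round([u,v]),np.round(world("wrist",(u,v),z=z,P=P),3),np.round(world("wrist",(u,v),depth=d[int(np.clip(v,0,383)),int(np.clip(u,0,511))],P=P),3))
cv2.imwrite("pics/w1.png",im[:,:,::-1])
E
```

```text
2.8 [0.49945325 0.04912975 0.30265348] [[-0.194  0.981 -0.   ]
 [ 0.981  0.194 -0.001]
 [-0.001 -0.    -1.   ]] [ 0.39  0.29 -0.65  1.93  0.21  0.99 -0.16] [-0.10772965 -1.04387308  0.48236443] 0.0005800814140564039
release_top 0.78 [252. 122.] [0.488 0.11  0.044] [0.488 0.11  0.044]
release_top 0.2 [174. 122.] [0.396 0.091 0.044] [0.395 0.091 0.037]
push_face 0.59 [248. 102.] [0.479 0.131 0.046] [0.479 0.131 0.053]
cake 0.79 [369.  49.] [0.601 0.213 0.039] [0.606 0.217 0.024]
```

View pics/w1.png

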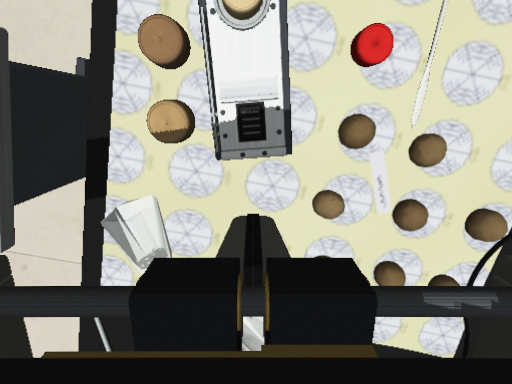

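The wrist picture shows the black pad at about (251,122) and the ramp ahead of it at about (248,88). The dish, with the pale cake, is at about (240,8), partly out of view, and two waiting cakes are on the left. I'll measure the pad and the travel direction from pixels.

```bash
python3 - <<'E'
from h import *
w=np.load("w1.npz");im,d=w["im"],w["d"];P=dict(mtx=w["K"],D=w["D"],view=w["V"])
g=im.max(2);m=np.zeros(g.shape,bool);m[95:150,228:275]=g[95:150,228:275]<70
n,l,st,c=cv2.connectedComponentsWithStats(m.astype(np.uint8));i=1+st[1:,4].argmax();print(st[i],c[i],np.round(world("wrist",c[i],z=.044,P=P),4))
vv,uu=np.nonzero(l==i);pts=np.array([world("wrist",(a,b),z=.044,P=P)[:2] for a,b in zip(uu,vv)]);r=cv2.minAreaRect((pts*1000).astype(np.float32));print("rect",r)
# world grid of plate height pixels
vs,us=np.mgrid[0:160:2,195:305:2];W=np.array([world("wrist",(a,b),depth=d[b,a],P=P) for a,b in zip(us.ravel(),vs.ravel())])
for lo,hi in((.031,.041),(.012,.028)):
    k=(W[:,2]>lo)&(W[:,2]<hi);print(lo,k.sum(),cv2.minAreaRect((W[k][:,:2]*1000).astype(np.float32)), np.median(W[k][:,2]))
for u0 in((.488,.11),):
    for a in range(96,108,2):
        t=np.array([np.cos(np.radians(a)),np.sin(np.radians(a))]);k=(W[:,2]>.031)&(W[:,2]<.041);y=(W[k,:2]-u0)@[-t[1],t[0]];s=(W[k,:2]-u0)@t
        print(a,[np.round([y[(s>b)&(s<b+.02)].min()*1e3,y[(s>b)&(s<b+.02)].max()*1e3],1).tolist() for b in(-.02,.01,.03,.05)])
E
```

```text
[ 236  102   30   40 1058] [250.94612476 121.70037807] [0.4863 0.1093 0.044 ]
rect ((486.17474365234375, 108.99261474609375), (33.20566177368164, 44.067012786865234), 15.253623962402344)
0.031 1803 ((469.45867919921875, 156.3883819580078), (86.1912841796875, 164.7500762939453), 15.237127304077148) 0.03589209562969392
0.012 133 ((446.86920166015625, 123.24920654296875), (77.17607116699219, 191.82351684570312), 42.94208526611328) 0.027040079744596046
96 [[-39.3, 48.4], [-35.8, 52.4], [-30.9, 52.5], [-28.6, 59.0]]
98 [[-38.5, 48.3], [-36.2, 51.3], [-32.0, 51.4], [-30.4, 56.6]]
100 [[-37.9, 48.5], [-36.4, 50.4], [-33.0, 50.3], [-32.0, 54.4]]
102 [[-37.3, 48.6], [-36.7, 49.6], [-34.1, 49.1], [-33.9, 52.2]]
104 [[-36.9, 48.7], [-37.1, 48.7], [-35.6, 47.9], [-36.0, 50.0]]
106 [[-36.9, 48.1], [-36.1, 47.9], [-37.3, 47.4], [-38.2, 47.7]]
```

Request:
{"method": "arm_command", "body": {
  "steps": [
    [0, 0, 2, -0.8, 3.4, -1, 0],
    [0, 0, 2, -0.7, 3.4, -1, 0],
    [0, 0, 0, 0, 0, -4, 0],
    [0, 0, 0, 0, 0, -5, 0],
    [0, 0, 0, 0, 0, -4, 0],
    [0, 0, 0, 0, 0, -0.8, 0],
    [0, 0, 0, 0, 0, 0, 0],
    [0, 0, 0, 0, 0, 0, 0]
  ]
}}

```text
t: 4.05
tool_pos: [0.4855, 0.118, 0.1463]
eef_rot: [0.001, 0.608, 0.794, 0.001]
ft_force: [1.2, -0.8, -0.7]
opening: 0.0005
grip_force: 0.0
```

```bash
python3 - <<'E'
from h import *
s=arm.state();print(s["t"],s["tool_pos"],s["ft_force"])
P=arm.camera_params("wrist");im,d=arm.read_camera("wrist")
cv2.imwrite("pics/w2.png",im[:,:,::-1])
V=np.array(P["view"])
t=np.array(s["tool_pos"])-[0,0,.088]
for p in (t,[.4863,.109,.044],[.48,.1322,.056]):
    print(cv2.projectPoints(np.array([p],float),cv2.Rodrigues(V[:3,:3])[0],V[:3,3],np.array(P["mtx"]),np.array(P["D"]))[0].ravel())
E
```

```text
4.05 [0.48545522 0.11797549 0.14627704] [ 1.16917258 -0.75696303 -0.67950149]
[250.87766057 229.05051536]
[248.79836356 232.36510514]
[248.49460547 205.997487  ]
```

View pics/w2.png

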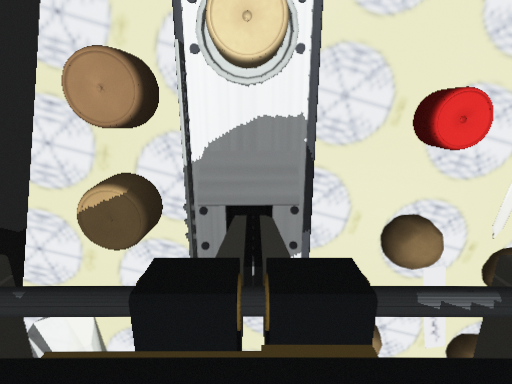

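The ramp's top edge shows at row 205, where it was predicted (206), and the rail runs straight up the picture centred on the fingers. Pressing now.

Request:
{"method": "arm_command", "body": {
  "steps": [
    [0, 0, 0, 0, 0, -1.2, 0],
    [0, 0, 0, 0, 0, -0.4, 0],
    [0, 0, 0, 0, 0, -0.4, 0],
    [0, 0, 0, 0, 0, 0, 0],
    [0, 0, 0, 0, 0, 0, 0]
  ]
}}

```text
t: 4.72
tool_pos: [0.485, 0.1178, 0.1255]
eef_rot: [0.001, 0.607, 0.794, 0.0]
ft_force: [0.2, -2.0, 9.8]
opening: 0.0002
grip_force: 4.9
```

Tip is at 37.5 mm with about 10 N, so the button is down. Now pushing along the travel, direction (-0.26, 0.965).

Request:
{"method": "arm_command", "body": {
  "steps": [
    [0, 0, 0, -0.08, 0.29, 0, 0],
    [0, 0, 0, -0.08, 0.29, 0, 0],
    [0, 0, 0, -0.1, 0.39, 0, 0],
    [0, 0, 0, -0.13, 0.48, 0, 0],
    [0, 0, 0, -0.13, 0.48, 0, 0],
    [0, 0, 0, -0.13, 0.48, 0, 0],
    [0, 0, 0, -0.13, 0.48, 0, 0],
    [0, 0, 0, -0.13, 0.48, 0, 0],
    [0, 0, 0, -0.13, 0.48, 0, 0],
    [0, 0, 0, -0.13, 0.48, 0, 0]
  ]
}}

```text
t: 5.98
tool_pos: [0.4732, 0.1609, 0.1254]
eef_rot: [0.001, 0.608, 0.794, -0.0]
ft_force: [-0.7, -3.0, 10.5]
opening: 0.0002
grip_force: 5.3
```

Request:
{"method": "arm_command", "body": {
  "steps": [
    [0, 0, 0, -0.13, 0.48, 0, 0],
    [0, 0, 0, -0.13, 0.48, 0, 0],
    [0, 0, 0, -0.13, 0.48, 0, 0],
    [0, 0, 0, -0.13, 0.48, 0, 0],
    [0, 0, 0, -0.13, 0.48, 0, 0],
    [0, 0, 0, -0.13, 0.48, 0, 0],
    [0, 0, 0, -0.13, 0.48, 0, 0],
    [0, 0, 0, -0.13, 0.48, 0, 0],
    [0, 0, 0, -0.1, 0.39, 0, 0],
    [0, 0, 0, -0.05, 0.19, 0, 0]
  ]
}}

```text
t: 7.22
tool_pos: [0.4609, 0.2053, 0.1254]
eef_rot: [0.001, 0.607, 0.794, -0.0]
ft_force: [-0.8, -1.9, 13.0]
opening: 0.0006
grip_force: 5.8
```

Request:
{"method": "arm_command", "body": {
  "steps": [
    [0, 0, 0, -0.05, 0.19, 0, 0],
    [0, 0, 0, -0.05, 0.19, 0, 0],
    [0, 0, 0, -0.05, 0.19, 0, 0],
    [0, 0, 0, -0.05, 0.19, 0, 0],
    [0, 0, 0, 0, 0, 0, 0]
  ]
}}

```text
t: 7.85
tool_pos: [0.4597, 0.2101, 0.1254]
eef_rot: [0.002, 0.608, 0.794, -0.002]
ft_force: [-0.2, -8.6, 13.2]
opening: 0.0003
grip_force: 6.9
```

```bash
python3 - <<'E'
from h import *
s=arm.state();print(s["t"],s["tool_pos"],s["ft_force"])
im,d=arm.read_camera("wrist");cv2.imwrite("pics/w3.png",im[:,:,::-1])
E
```

```text
7.85 [0.45974268 0.21005969 0.12536229] [-0.15453683 -8.57880967 13.24497085]
```

View pics/w3.png

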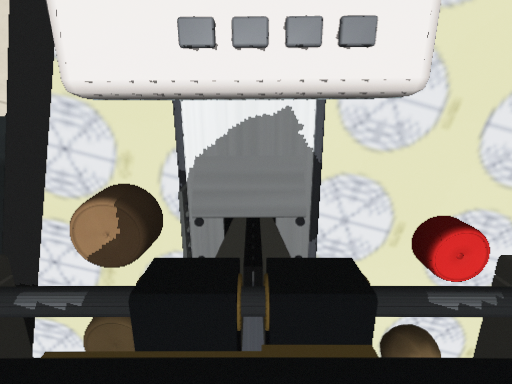

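The dish is inside the head, the carriage is near the stop and the drag force is rising to 8.6 N. I'll push a few more mm to confirm the stop.

Request:
{"method": "arm_command", "body": {
  "steps": [
    [0, 0, 0, -0.05, 0.19, 0, 0],
    [0, 0, 0, -0.05, 0.19, 0, 0],
    [0, 0, 0, 0, 0, 0, 0]
  ]
}}

```text
t: 8.28
tool_pos: [0.459, 0.214, 0.1254]
eef_rot: [0.002, 0.608, 0.794, -0.002]
ft_force: [1.2, -7.8, 12.8]
opening: 0.0005
grip_force: 6.2
```

```bash
python3 - <<'E'
from h import *
s=arm.state();P=arm.camera_params("wrist");print(s["t"],s["tool_pos"],s["ft_force"])
im,d=arm.read_camera("wrist")
u=np.array([-.262,.965])
# ramp crest profile along image column 235..265
for c in(200,290):
    W=np.array([world("wrist",(c,r),depth=d[r,c],P=P) for r in range(190,235)])
    print(c,[(r+190,round(float((W[r,:2]-[.4863,.109])@u*1e3),1),round(W[r,2]*1e3)) for r in range(16,38,2)])
E
```

```text
8.275 [0.4590327  0.21399166 0.12536241] [ 1.16533932 -7.79713295 12.79557451]
200 [(206, 129.1, 52), (208, 128.1, 53), (210, 127.3, 54), (212, 126.2, 54), (214, 125.3, 55), (216, 124.0, 55), (218, 123.2, 56), (220, 122.0, 56), (222, 120.5, 55), (224, 119.0, 55), (226, 110.1, 37)]
290 [(206, 129.3, 53), (208, 128.3, 53), (210, 127.1, 53), (212, 126.6, 55), (214, 125.1, 55), (216, 124.7, 57), (218, 123.1, 56), (220, 122.1, 56), (222, 121.3, 57), (224, 110.6, 35), (226, 109.6, 36)]
```

Request:
{"method": "arm_command", "body": {
  "steps": [
    [0, 0, 0, -0.05, 0.19, 0, 0],
    [0, 0, 0, -0.05, 0.19, 0, 0],
    [0, 0, 0, 0, 0, 0, 0]
  ]
}}

```text
t: 8.7
tool_pos: [0.4589, 0.2151, 0.1253]
eef_rot: [0.004, 0.609, 0.793, -0.004]
ft_force: [2.8, -14.9, 15.6]
opening: 0.0007
grip_force: 9.9
```

The force rises to 15 N while the TCP barely moves, so the carriage is on the hard stop and the button is still down. Lifting straight up.

Request:
{"method": "arm_command", "body": {
  "steps": [
    [0, 0, 0, 0, 0, 0.4, 0],
    [0, 0, 0, 0, 0, 0.6, 0],
    [0, 0, 0, 0, 0, 1, 0],
    [0, 0, 0, 0, 0, 2, 0],
    [0, 0, 0, 0.5, -2, 3, 0],
    [0, 0, 0, 1, -4, 4, 0],
    [0, 0, 0, 1, -4, 4, 0],
    [0, 0, 0, 0, 0, 0, 0],
    [0, 0, 0, 0, 0, 0, 0]
  ]
}}

```text
t: 9.82
tool_pos: [0.481, 0.1208, 0.2739]
eef_rot: [-0.001, 0.607, 0.794, -0.0]
ft_force: [-0.9, -1.1, -0.4]
opening: 0.0002
grip_force: 0.0
```

```bash
python3 - <<'E'
from h import *
s=arm.state();P=arm.camera_params("wrist");print(s["t"],s["tool_pos"],s["ft_force"])
im,d=arm.read_camera("wrist");cv2.imwrite("pics/w4.png",im[:,:,::-1])
for r in arm.spot_point("release_top","wrist")[:1]:
    u,v=r["at"];print(r["confidence"],u,v,world("wrist",(u,v),z=.044,P=P));k=d[int(v)-5:int(v)+6,int(u)-4:int(u)+5]
    print(world("wrist",(u,v),depth=float(np.median(k)),P=P))
u=np.array([-.262,.965]);n=np.array([-u[1],u[0]]);c=np.array([.4863,.109])
vs,us=np.mgrid[0:250:1,150:350:1];K=np.array(P["mtx"]);V=np.array(P["view"])
nn=cv2.undistortPoints(np.stack([us.ravel(),vs.ravel()],1).astype(float)[:,None],K,np.array(P["D"]))[:,0]
W=(np.c_[nn,np.ones(len(nn))]*d[vs.ravel(),us.ravel()][:,None]-V[:3,3])@V[:3,:3]
S=(W[:,:2]-c)@u;Y=(W[:,:2]-c)@n
k=(abs(Y)<.025)&(W[:,2]>.05)&(W[:,2]<.06)&(S>.1)&(S<.135);print("ramp rear mm",np.percentile(S[k],[1,5,50])*1e3)
k=(abs(Y)<.010)&(S>.085)&(S<.108);print("button z",np.percentile(W[k,2],[10,50,90]))
k=(abs(abs(Y)-.03)<.006)&(S>.085)&(S<.108);print("plate z",np.percentile(W[k,2],[10,50,90]))
E
```

```text
9.825 [0.481009   0.12082393 0.27391991] [-0.88404861 -1.09533413 -0.38813285]
0.6 251.5 103.5 [0.45885032 0.19962142 0.044     ]
[0.45885266 0.19961726 0.04421668]
ramp rear mm [119.80471987 119.93437846 125.5064611 ]
button z [0.04320032 0.04450745 0.35571723]
plate z [0.03481536 0.03586879 0.03683474]
```

View pics/w4.png

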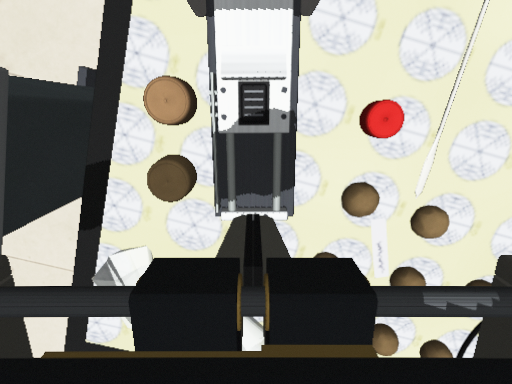

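The button is up (44 mm against the 36 mm plate). The ramp's rear face has moved about 96 mm, so the carriage is locked at home, and the robot is clear. The picture shows the pad at (252,103), with the waiting cakes standing on the left.

```bash
python3 -c "
from station import arm;print(arm.sign_off())"
```

```text
the job is handed in; nothing more can be done
None
```

I pushed the carriage fully home with the button held down, then released it so it locked there, and handed the job in at about 10 s. The button measured up at 44 mm and the carriage had moved about 96 mm. The cake was hidden under the reading head, so I couldn't check it, and the hand-in returned no verdict.

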